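# Press a spacer stud home with the ratchet clamp

## Robot

A 6-joint arm with a two-finger parallel gripper is mounted at the origin on the work surface. World frame = base frame: x ahead of the robot, y to its left, z up, the work surface at z = 0. Lengths are in m, angles in rad, forces in N, time in s.
With the tool pointing down it reaches from about 0.3 to 0.95 m from the base axis. Payload 3.1 kg.
Tool frame: the origin (TCP) lies between the finger pads; the fingertips stand 8 mm ahead of it and the grasp point (between the pads) lies 11 mm behind it; z points along the fingers, y is the line along which they close (so a half turn about z gives the same grasp; the last joint's range is limited). The gripper opens to 85 mm and grips with 20 to 120 N. Pads are 22 mm wide; open, the fingers measure 114 mm over their backs; the gripper's body (76 mm by 85 mm) begins 54 mm behind the grasp point. The pads swing forward as they close: fully open they stand 13 mm farther back than shut.
Start: joints at [1.076, 0.308, 1.634, -0, 1.2, -0.07], TCP at [0.258, 0.569, 0.239] pointing down, gripper open.
Joint ranges: [-3.06, 3.06], [-0.79, 1.96], [0.05, 2.63], [-1.19, 4.34], [0.05, 2.64], [-2.94, 2.94]. Speed limits (rad/s): [2.79, 2.79, 3.14, 3.14, 3.14, 3.14].

## Interface

Orientations are given as [roll, pitch, yaw] about the fixed x, y, z axes, in that order (R = Rz(yaw) Ry(pitch) Rx(roll)).
In Python, from station import env gives the robot as it stands.
- The arm moves only by the tool servo_tool, never from a script. Its argument "targets" is a list of rows, each a list of 7 numbers: the shift along the tool's x, y, z each as a share of 10 cm, from -1 to 1, then the turn, a rotation vector about the tool's x, y, z each as a share of 45 degrees, from -1 to 1, then the gripper's target within -1 to 1 (fully open at 1, half-way at 0, shut at -1). In form: [[tx, ty, tz, rx, ry, rz, gripper], ...]. A call has 1 to 8 rows; each row is the pose to reach, as a shift and turn from the pose commanded when the call began, along the tool's axes at that moment; what a row does not reach only later rows make up. A row lasts 1/8 s, in which the tool goes at most 62.5 mm and 10.7 degrees, less where a joint would pass 70% of its speed; a pose out of reach is approached as far as the arm can. A call with a number of a shift or a turn outside -1 to 1 is refused whole. A call with a gripper value outside its range is refused whole. The fingers move at their own pace and stop on an object; "newtons" is the grip in N (left out, the last holds). Time passes only in rows, so rows that repeat a pose let the fingers close. It gives the time, the measured TCP pose, the force, the opening and the grip force at its end, in the units of the state.
- env.read_state(): the state, without advancing time (a new reading comes with each control period).
- env.camera(name): name is "side" or "top"; returns a dict with "frame" (384x512x3 uint8, blue, green, red), "depth" (384x512 float32, m along the optical axis (not along the pixel's ray), 0 where there is no reading), "camera_matrix" (3x3 intrinsics, pixels), "R" (3x3) and "t" (3): a world point X has camera coordinates R X + t. Camera axes: x right, y down, z forward; pixel columns grow to the right and rows downward; lengths in m; the calibration is good to about 2 mm. A picture is of the moment at which its call begins.
- env.close_job(): hands the job in; it is judged then, once.
The state is a dict: "time_s": time; "q": joint angles; "qvel": joint speeds; "joint_efforts": joint torques, N m; "tcp_pos": TCP position; "tcp_rot": TCP orientation; "force": force on the tool from outside, world axes, zero at the start; "ft_torque": the same for the moment, N m; "grip_width": finger opening in m; "finger_force": force on a finger pad.
Only numpy, scipy, OpenCV 4.12 (cv2) and the standard library are available. Lean on these libraries where they do the work, as an engineer would, in place of code of your own. Each camera call takes 0.05 s, during which the arm holds its last target. There are 200 camera calls.

## Task

A spacer stud stands proud of the side of the hive-frame bar held in the bench clamp. Close the clamp's movable handle until the stud's head is pressed fully home against the wood, and let go so that the ratchet alone holds the handle shut for about a second; then press the handle down out of the ratchet teeth, let it swing fully open and leave it, with the stud still home. Never load the handle with more than 30 N, and leave the other things on the bench where they are.

Things in the scene. Friction and masses are not known exactly. Their poses are not given: they have to be found in the camera images.
- clamp: Bench clamp like a big steel ratchet forceps lying flat, screwed to the table on a plywood board 360 x 150 x 18 mm. Origin under the board, below the pivot. z up; x points from pivot to jaws, along the clamped bar; both handles point to -x. The fixed handle (10 mm wide, 128 mm long) is on the -y side, the movable one on the +y side; it closes towards -y.
- pivot (a point): centre of the clamp's pivot, 62 mm above the table, half-way up the handles.
- rack: The rack: springy steel arc (it lifts 3 mm as a tooth rides under it) with teeth on its underside, reaching from the fixed handle across above the movable one, 75 to 85 mm from the pivot, top 80 mm above the table. Its origin and axes are those of clamp.
- bar_mid (a point): centre of the clamped wooden bar, 235 mm long along the clamp's x, 25 mm wide, 20 mm high, 52 to 72 mm above the table, 157 mm to +x of the pivot.
- lever: Movable handle: bar 10 x 10 mm ending in a round thumb plate, 32 mm across, 12 mm thick. Origin: centre of the plate, 150 mm from the pivot, 62 mm above the table; x along the handle to the pivot, z up. Close it by pushing the plate level from its outer (+y) side, where 55 mm are free down to the plywood (38 mm under the plate).
- plate_top (a point): centre of the thumb plate's upper face, 68 mm above the table. Level push needed here: 2 N for the return spring, up to 6 N as teeth are passed, up to 12 N while the stud slides in, then a steady rise of 2 to 4 N per mm of plate travel once the stud is home: 16 to 18 N is enough; above 30 N something breaks.
- handle (a joint): Closing angle, rad: 0 = open, the handle 0.45 to the +y side of the clamp's -x axis; at q it lies at 0.45 - q; stop 0.43. A spring opens it. Teeth catch at about 0.11, 0.19, 0.27, 0.35: let go, it falls back to the last one passed and is held. The jaw's screw is set differently each time: the stud comes home at an unknown angle of 0.25 to 0.38.
- grip (a joint): Sideways (downward) give of the movable handle, rad: 0 = up, in the teeth; stop at 0.10 (plate 13 mm lower). Pressing the plate takes 2 N at first, 5 N at the stop; teeth are clear at 0.05. It then slips open at once, or to a lower tooth (press again), or sticks to the finger by friction: swing it open while down, as let up under the rack (handle above 0.05) it catches again.
- stud (a joint): how far the stud is pressed in, m: 0 = underside of its head 10 mm off the wood, 0.010 = head flat on the wood (home). It slides stiffly (12 N) and stays where it is left.
- stud_head (a point): centre of the outer face of the stud's round white head (22 mm across, 6 mm thick), 60 mm to +x of the pivot, on the -y side of the bar, 62 mm above the table; it is pressed in towards the clamp's +y.
- honey_jar: closed glass honey jar, 72 mm across, 105 mm high; a bystander, origin at its underside's centre.
- screwdriver: screwdriver 190 mm long, lying; a bystander, origin at its underside's centre.
- wire_spool: wooden wire spool, 60 mm across, 40 mm high; a bystander, origin at its underside's centre.
- hive_tool: flat steel hive scraper, 220 x 45 x 6 mm, lying; a bystander, origin at its underside's centre.
- bee_brush: brush 260 mm long, lying; a bystander, origin at its underside's centre.
- stud_carton: small open cardboard box 110 x 90 x 50 mm; a bystander, origin at its underside's centre.
- spare_bar: loose wooden bar 260 x 25 x 20 mm, lying; a bystander, origin at its underside's centre.

How it is judged:
By the outcome, as a careful person would: the job done as asked, in the order asked, and still so for the second after the job is handed in, with the robot touching nothing.
It also fails if it takes over 58 s, if anything falls off the work surface, if the arm or the gripper's body presses on something with over 40 N, if the wrist force passes 120 N, or if a joint passes its speed limit or range.

## Working session

There is one attempt and no reset: what is moved stays moved. The work goes in short steps, Python scripts to look and compute and a tool call to move; the robot and the scene stay as the last step left them, time stands still between calls to the robot, and variables do not carry over. Pictures are saved under pics/ and viewed, at most 10 in all, crops included, and the job is handed in when it is done.

Besides the shell and the picture viewer there is one more tool, called after "Request:" by a JSON object that holds its "name" and its "arguments". servo_tool: Moves the arm, as the interface text tells. Shift numbers are shares of 10 cm and turn numbers shares of 45 degrees, none past 1 either way. Its arguments: {"type":"object","properties":{"targets":{"type":"array","items":{"type":"array","items":{"type":"number"}}},"newtons":{"type":"number"}},"required":["targets"]}

```bash
mkdir -p pics; cat > h.py <<'E'
from station import env
import numpy as np, cv2
def ray(c,u,v,z):
    d=c["R"].T@np.linalg.inv(c["camera_matrix"])@np.array([u,v,1.]); o=-c["R"].T@c["t"]
    return o+d*(z-o[2])/d[2]
def pts(c):
    v,u=np.mgrid[0:384,0:512]; P=np.stack([u,v,np.ones_like(u)],-1)@np.linalg.inv(c["camera_matrix"]).T*c["depth"][...,None]
    return (P-c["t"])@c["R"]
E
python3 - <<'E'
from h import *
for n in("top","side"):
    c=env.camera(n); cv2.imwrite(f"pics/{n}0.png",cv2.resize(c["frame"],(800,600))); np.savez(f"{n}0.npz",**c)
    print(n,-c["R"].T@c["t"])
s=env.read_state();print(s)
E
```

```text
top [0.31746006 0.00798864 1.21142077]
side [-0.12931742 -0.68945047  1.1563284 ]
{'time_s': 0.1, 'q': array([ 1.07630685e+00,  3.08886217e-01,  1.63506395e+00,  4.29979274e-06,
        1.19972628e+00, -6.97165173e-02]), 'qvel': array([ 0.00021815, -0.00206501, -0.00275843, -0.00105634,  0.00027702,
        0.00225034]), 'joint_efforts': array([-6.19262100e-04, -4.16403651e+01, -2.77645719e+01, -1.68185616e-04,
        3.97756361e-03, -2.42941283e-06]), 'tcp_pos': array([0.25725416, 0.56879319, 0.23817943]), 'tcp_rot': array([-3.13951420e+00, -1.49151114e-04,  2.71681797e+00]), 'force': array([-0.18884304,  0.19722755,  0.32280301]), 'ft_torque': array([-3.33101637e-02,  4.42263893e-05,  2.26404073e-03]), 'finger_force': 0.0, 'grip_width': 0.08554895864066869}
```

View pics/top0.png

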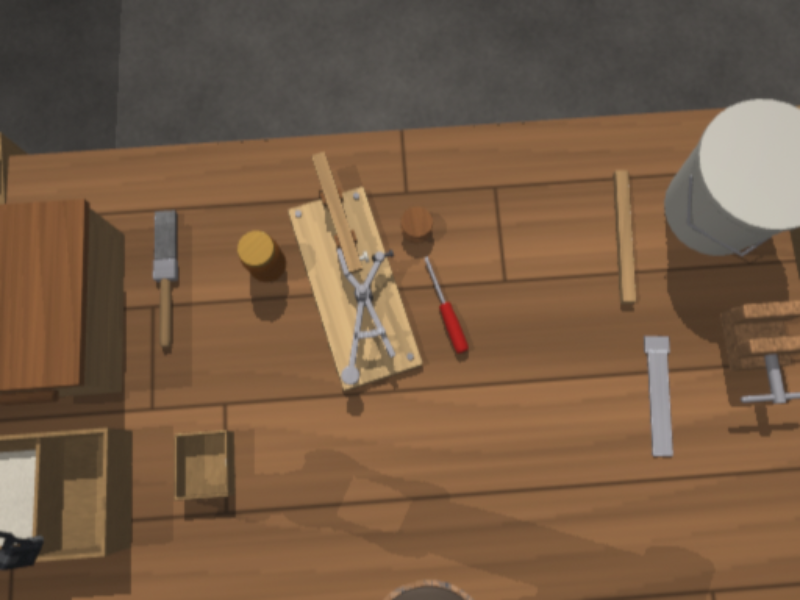

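View pics/side0.png

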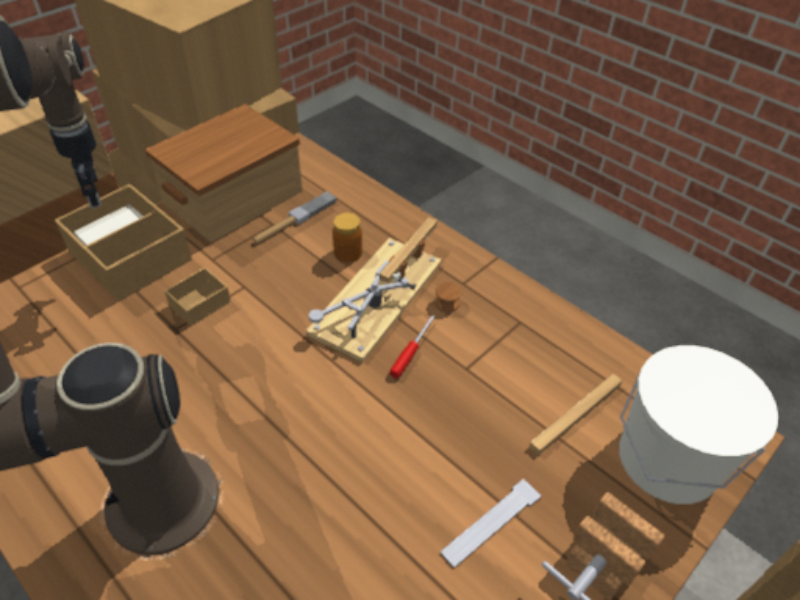

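The top view has the clamp at about (355,290), with the bar and jaws pointing up (+x world). The thumb plate is at (350,374), the pivot near (362,293) and the fixed handle's end near (391,355). The jar at (257,250), spool (416,222) and screwdriver (445,305) stand clear of the handle's outer side.

```bash
python3 - <<'E'
from h import *
t=np.load("top0.npz");s=np.load("side0.npz")
a=cv2.resize(t["frame"][90:255,175:285],(400,600),interpolation=cv2.INTER_CUBIC)
b=cv2.resize(s["frame"][145:235,190:290],(400,360),interpolation=cv2.INTER_CUBIC)
im=np.zeros((600,800,3),np.uint8);im[:,:400]=a;im[:360,400:]=b
cv2.imwrite("pics/crop0.png",im)
P=pts(t);f=t["frame"].astype(int);hsv=cv2.cvtColor(t["frame"],cv2.COLOR_BGR2HSV)
# board top by height
m=((abs(P[...,2]-.018)<.006)&(np.mgrid[0:384,0:512][1]>175)&(np.mgrid[0:384,0:512][1]<280)&(np.mgrid[0:384,0:512][0]<260)).astype(np.uint8)
m=cv2.morphologyEx(m,cv2.MORPH_OPEN,np.ones((3,3)))
n,l,st,ce=cv2.connectedComponentsWithStats(m);k=1+np.argmax(st[1:,4])
pp=P[l==k][:,:2].astype(np.float32);r=cv2.minAreaRect(pp);print(r,cv2.boxPoints(r))
for nm,c in(("top",t),("side",s)):
    P=pts(c);hsv=cv2.cvtColor(c["frame"],cv2.COLOR_BGR2HSV)
    m=((hsv[...,1]<70)&(hsv[...,2]>90)&(P[...,2]>.045)&(P[...,2]<.1)&(P[...,0]>.3)&(P[...,0]<.75)&(P[...,1]<.3)&(P[...,1]>-.05)).astype(np.uint8)
    n,l,st,ce=cv2.connectedComponentsWithStats(m);print(nm,st[1:],ce[1:])
    e=cv2.morphologyEx(m,cv2.MORPH_OPEN,cv2.getStructuringElement(cv2.MORPH_ELLIPSE,(7,7)))
    n,l,st,ce=cv2.connectedComponentsWithStats(e)
    for i in range(1,n): print("plate?",st[i],ce[i],ray(c,*ce[i],.068),P[l==i].mean(0))
E
```

```text
((0.6374913454055786, 0.13099369406700134), (0.3269176781177521, 0.07390369474887848), 14.130220413208008) [[0.4699573  0.12692286]
 [0.48799914 0.05525525]
 [0.8050254  0.13506453]
 [0.78698355 0.20673214]]
top [[216 158  37  88 741]
 [230 161   6   7  24]
 [250 160   1   1   1]] [[231.99730094 202.70175439]
 [233.         164.41666667]
 [250.         160.        ]]
plate? [227 182  10   8  63] [231.50793651 185.55555556] [0.60793518 0.07173839 0.068     ] [0.6070522  0.07154923 0.07150697]
plate? [219 234  11  12  98] [223.90816327 239.76530612] [0.45957523 0.10097764 0.068     ] [0.45953941 0.10094686 0.06837332]
side [[198 166  64  45 474]
 [263 182   3   1   3]
 [227 210   1   2   2]] [[230.7721519  190.12025316]
 [264.         182.        ]
 [227.         210.5       ]]
plate? [237 181   7   7  33] [240. 184.] [0.60852988 0.06895662 0.068     ] [0.60656332 0.06693045 0.0709011 ]
plate? [198 198   9   9  59] [202.         201.69491525] [0.45928574 0.09862636 0.068     ] [0.4592021  0.09850296 0.06818724]
```

View pics/crop0.png

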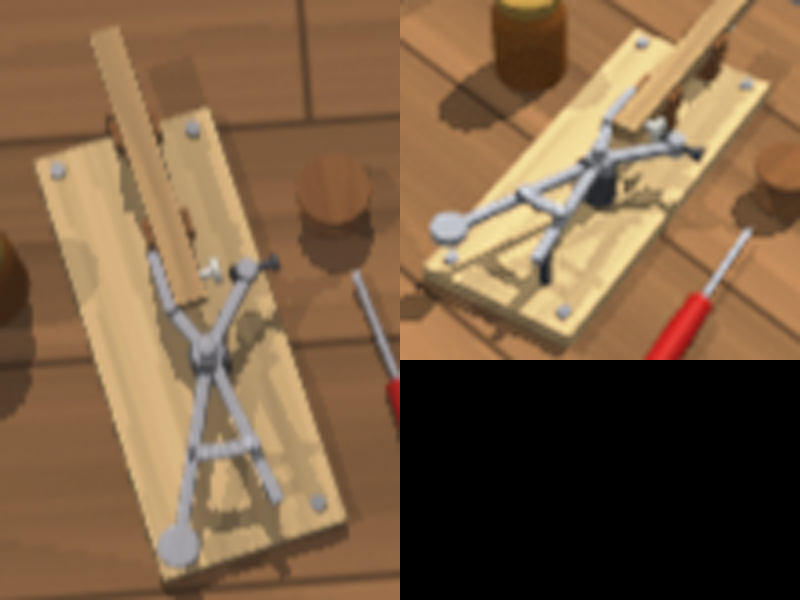

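The crop confirms the plate at (179,545), the pivot at (208,352), the stud head at (210,270) and the handle open. In world coordinates, the plate is at (0.459, 0.100), the pivot at about (0.606, 0.070) and the clamp yaw is about 0.248.

I'll close the fingers, align the tool to yaw π and go to the plate's outer side.

Request:
{"name": "servo_tool", "arguments": {"targets": [[-0.9,-1,0,0,0,-0.54,-1],[-0.9,-1,0,0,0,-0.54,-1],[-0.9,-1,0,0,0,-0.54,-1],[-0.9,-1,0,0,0,-0.54,-1]], "newtons": 40}}

```text
time_s: 0.6
tcp_pos: [0.2985, 0.4402, 0.239]
tcp_rot: [-3.141, -0.001, 3.138]
force: [0.2, 0.8, 0.2]
grip_width: 0.0125
finger_force: 0.0
```

Request:
{"name": "servo_tool", "arguments": {"targets": [[-0.8,-1,0,0,0,0,-1],[-0.8,-1,0,0,0,0,-1],[-0.8,-1,0,0,0,0,-1]]}}

```text
time_s: 0.98
tcp_pos: [0.3804, 0.3395, 0.2393]
tcp_rot: [-3.141, 0.001, 3.136]
force: [-0.4, 0.9, 0.1]
grip_width: 0.0
finger_force: 0.0
```

Request:
{"name": "servo_tool", "arguments": {"targets": [[-0.8,-1,0,0,0,0,-1],[-0.8,-1,0,0,0,0,-1],[-0.8,-1,0,0,0,0,-1]]}}

```text
time_s: 1.35
tcp_pos: [0.4603, 0.24, 0.2394]
tcp_rot: [3.141, 0.001, 3.136]
force: [-0.4, 0.9, -0.6]
grip_width: 0.0
finger_force: 0.0
```

Request:
{"name": "servo_tool", "arguments": {"targets": [[0,-0.72,0.87,0,0,0,-1],[0,-0.72,0.87,0,0,0,-1],[0,-0.72,0.87,0,0,0,-1]]}}

```text
time_s: 1.72
tcp_pos: [0.4542, 0.1688, 0.1487]
tcp_rot: [-3.14, -0.009, 3.139]
force: [0.2, 0.5, 0.3]
grip_width: 0.0001
finger_force: 0.0
```

Request:
{"name": "servo_tool", "arguments": {"targets": [[0,0,1,0,0,0,-1],[0,0,1,0,0,0,-1],[0,0,1,0,0,0,-1]]}}

```text
time_s: 2.1
tcp_pos: [0.4562, 0.1707, 0.0507]
tcp_rot: [-3.141, -0.005, -3.141]
force: [0.3, 0.3, 0.2]
grip_width: 0.0001
finger_force: 0.0
```

Request:
{"name": "servo_tool", "arguments": {"targets": [[-0.02,-0.15,0,0,0,0,-1],[-0.02,-0.3,0,0,0,0,-1],[-0.02,-0.34,0,0,0,0,-1],[-0.02,-0.38,0,0,0,0,-1],[-0.02,-0.42,0,0,0,0,-1]]}}

```text
time_s: 2.72
tcp_pos: [0.4601, 0.1272, 0.0527]
tcp_rot: [3.141, -0.0, 3.14]
force: [-1.2, 2.6, 1.9]
grip_width: 0.0001
finger_force: 1.2
```

Request:
{"name": "servo_tool", "arguments": {"targets": [[0,-0.03,0,0,0,0,-1],[0,-0.06,0,0,0,0,-1],[0,-0.09,0,0,0,0,-1],[0,-0.12,0,0,0,0,-1]]}}

```text
time_s: 3.22
tcp_pos: [0.4576, 0.1161, 0.0513]
tcp_rot: [3.14, -0.005, 3.14]
force: [-5.1, 6.8, -0.9]
grip_width: 0.0
finger_force: 3.5
```

Request:
{"name": "servo_tool", "arguments": {"targets": [[0.01,-0.03,0,0,0,0,-1],[0.02,-0.06,0,0,0,0,-1],[0.02,-0.09,0,0,0,0,-1],[0.02,-0.12,0,0,0,0,-1]]}}

```text
time_s: 3.72
tcp_pos: [0.4559, 0.1055, 0.0515]
tcp_rot: [3.137, -0.005, 3.138]
force: [-4.0, 13.2, -0.7]
grip_width: 0.0003
finger_force: 6.2
```

Request:
{"name": "servo_tool", "arguments": {"targets": [[0,-0.02,0,0,0,0,-1],[0,-0.04,0,0,0,0,-1],[0,-0.06,0,0,0,0,-1]]}}

```text
time_s: 4.1
tcp_pos: [0.455, 0.0987, 0.0513]
tcp_rot: [3.139, -0.007, 3.139]
force: [-5.0, 9.0, 1.4]
grip_width: -0.0001
finger_force: 4.6
```

Request:
{"name": "servo_tool", "arguments": {"targets": [[0,-0.02,0,0,0,0,-1],[0,-0.04,0,0,0,0,-1],[0,-0.06,0,0,0,0,-1],[0,-0.06,0,0,0,0,-1]]}}

```text
time_s: 4.6
tcp_pos: [0.4546, 0.0932, 0.0509]
tcp_rot: [3.138, -0.007, 3.139]
force: [-5.4, 10.2, -0.1]
grip_width: 0.0001
finger_force: 5.4
```

Request:
{"name": "servo_tool", "arguments": {"targets": [[-0.01,-0.01,0,0,0,0,-1],[-0.01,-0.02,0,0,0,0,-1]]}}

```text
time_s: 4.85
tcp_pos: [0.4545, 0.0915, 0.0506]
tcp_rot: [3.138, -0.01, 3.139]
force: [-7.1, 12.4, -0.0]
grip_width: -0.0
finger_force: 6.1
```

Request:
{"name": "servo_tool", "arguments": {"targets": [[-0.01,-0.01,0,0,0,0,-1],[-0.01,-0.02,0,0,0,0,-1],[-0.01,-0.02,0,0,0,0,-1]]}}

```text
time_s: 5.22
tcp_pos: [0.4561, 0.0888, 0.0509]
tcp_rot: [3.139, -0.009, 3.139]
force: [-7.0, 9.1, 1.9]
grip_width: 0.0002
finger_force: 4.6
```

Request:
{"name": "servo_tool", "arguments": {"targets": [[-0.01,-0.01,0,0,0,0,-1],[-0.01,-0.02,0,0,0,0,-1],[-0.01,-0.02,0,0,0,0,-1]]}}

```text
time_s: 5.6
tcp_pos: [0.456, 0.0876, 0.0507]
tcp_rot: [3.137, -0.011, 3.138]
force: [-6.8, 12.2, 2.2]
grip_width: -0.0
finger_force: 6.4
```

Request:
{"name": "servo_tool", "arguments": {"targets": [[-0.01,-0.01,0,0,0,0,-1],[-0.01,-0.02,0,0,0,0,-1],[-0.01,-0.02,0,0,0,0,-1]]}}

```text
time_s: 5.98
tcp_pos: [0.456, 0.0864, 0.0504]
tcp_rot: [3.136, -0.013, 3.137]
force: [-9.5, 16.0, 2.4]
grip_width: 0.0
finger_force: 8.1
```

Request:
{"name": "servo_tool", "arguments": {"targets": [[-0.01,-0.01,0,0,0,0,-1],[-0.01,-0.01,0,0,0,0,-1]]}}

```text
time_s: 6.22
tcp_pos: [0.456, 0.0859, 0.0501]
tcp_rot: [3.135, -0.015, 3.137]
force: [-10.4, 18.1, 2.0]
grip_width: -0.0
finger_force: 9.0
```

```bash
python3 - <<'E'
from h import *
im=np.zeros((600,800,3),np.uint8)
for i,n in enumerate(("top","side")):
    c=env.camera(n); np.savez(f"{n}1.npz",**c)
    f=c["frame"][130:205,200:275] if n=="top" else c["frame"][160:220,205:280]
    g=cv2.resize(f,(400,400*f.shape[0]//f.shape[1]),interpolation=cv2.INTER_CUBIC); im[:g.shape[0],400*i:400*i+400]=g
cv2.imwrite("pics/c1.png",im); print(env.read_state()["force"])
E
```

```text
[-10.91299949  19.15040517   2.69780146]
```

View pics/c1.png

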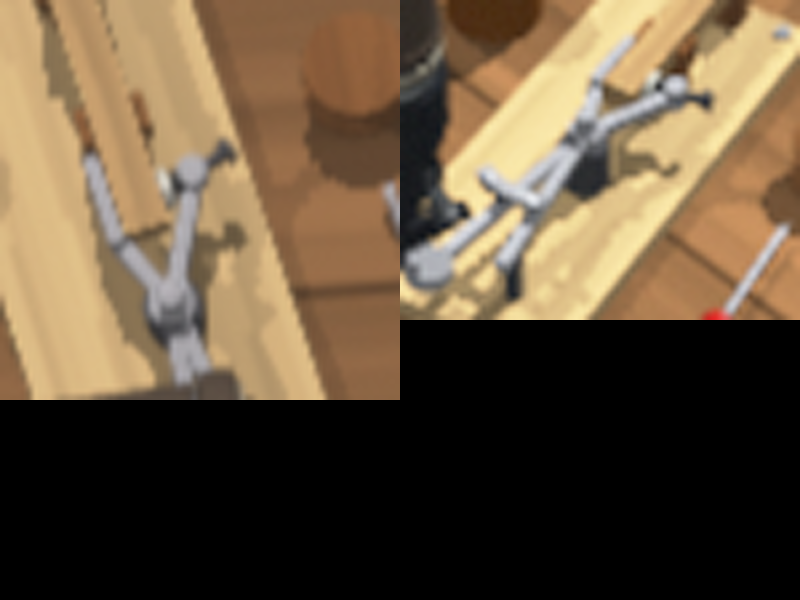

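The white head at (163,183) sits against the bar edge, and the force is in the steady-rise region. I'll relieve the sideways load, push slightly more to make sure, then back off.

Request:
{"name": "servo_tool", "arguments": {"targets": [[0.02,0,0,0,0,0,-1],[0.03,-0.005,0,0,0,0,-1]]}}

```text
time_s: 6.58
tcp_pos: [0.456, 0.0857, 0.051]
tcp_rot: [3.135, -0.008, 3.137]
force: [-5.9, 19.3, 1.4]
grip_width: -0.0002
finger_force: 9.6
```

Request:
{"name": "servo_tool", "arguments": {"targets": [[0.02,-0.01,0,0,0,0,-1],[0.02,-0.01,0,0,0,0,-1]]}}

```text
time_s: 6.82
tcp_pos: [0.4559, 0.0853, 0.0516]
tcp_rot: [3.133, -0.004, 3.136]
force: [-4.2, 20.3, 0.3]
grip_width: -0.0001
finger_force: 10.5
```

Request:
{"name": "servo_tool", "arguments": {"targets": [[0,0.04,0,0,0,0,-1],[0,0.08,0,0,0,0,-1],[0,0.15,0,0,0,0,-1],[0,0.35,0,0,0,0,-1],[0,0.6,0,0,0,0,-1],[0,0.6,0,0,0,0,-1],[0,0.6,-0.6,0,0,0,-1],[0,0.6,-0.6,0,0,0,-1]]}}

```text
time_s: 7.82
tcp_pos: [0.4627, 0.1407, 0.1163]
tcp_rot: [3.14, 0.01, 3.141]
force: [1.0, 0.4, 0.4]
grip_width: -0.0001
finger_force: 0.0
```

Request:
{"name": "servo_tool", "arguments": {"targets": [[0,0.5,0,0,0,0,-1],[0,0.8,0,0,0,0,-1],[0,0.8,0,0,0,0,-1],[0,0.8,0,0,0,0,-1],[0,0.8,0,0,0,0,-1]]}}

```text
time_s: 8.45
tcp_pos: [0.458, 0.2194, 0.1118]
tcp_rot: [-3.141, -0.001, 3.14]
force: [0.4, 0.3, -0.2]
grip_width: 0.0002
finger_force: 0.0
```

```bash
cat > m.py <<'E'
from h import *
import sys
im=np.zeros((600,800,3),np.uint8)
for i,n in enumerate(("top","side")):
    c=env.camera(n)
    f=c["frame"][120:270,190:290] if n=="top" else c["frame"][150:230,190:270]
    g=cv2.resize(f,(400,400*f.shape[0]//f.shape[1]),interpolation=cv2.INTER_CUBIC); im[:g.shape[0],400*i:400*i+400]=g
    P=pts(c);hsv=cv2.cvtColor(c["frame"],cv2.COLOR_BGR2HSV)
    m=((hsv[...,1]<70)&(hsv[...,2]>90)&(P[...,2]>.045)&(P[...,2]<.1)&(P[...,0]>.3)&(P[...,0]<.52)&(P[...,1]<.3)&(P[...,1]>-.05)).astype(np.uint8)
    e=cv2.morphologyEx(m,cv2.MORPH_OPEN,cv2.getStructuringElement(cv2.MORPH_ELLIPSE,(7,7)))
    k,l,st,ce=cv2.connectedComponentsWithStats(e)
    for j in range(1,k):
        p=ray(c,*ce[j],.068);print(n,st[j][4],p,P[l==j].mean(0),"q",.202+np.arctan2(.0697-p[1],.6064-p[0]))
    # white stud head
cv2.imwrite(f"pics/{sys.argv[1]}.png",im); s=env.read_state();print(s["time_s"],s["tcp_pos"],s["force"])
E
python3 m.py c2
```

```text
top 104 [0.45627823 0.06152417 0.068     ] [0.4563686  0.06155358 0.06734737] q 0.25640760298433557
side 68 [0.45651652 0.05759827 0.068     ] [0.45703975 0.05826013 0.06705925] q 0.28256612503044926
8.55 [0.45817527 0.21962748 0.11207597] [ 0.48375913 -0.35421144  0.03361943]
```

View pics/c2.png

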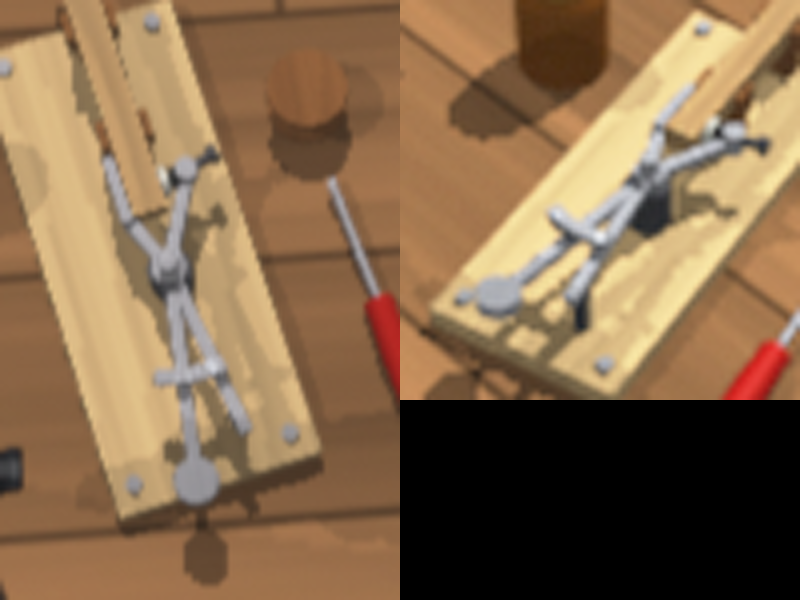

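The handle is held by the 0.27 tooth with nothing touching it, and the stud head at (163,180) is against the bar. Next I move above the plate while the hold continues.

Request:
{"name": "servo_tool", "arguments": {"targets": [[0,-0.4,0,0,0,0,-1],[0,-0.8,0,0,0,0,-1],[0,-0.8,0,0,0,0,-1]]}}

```text
time_s: 8.93
tcp_pos: [0.4578, 0.1382, 0.1121]
tcp_rot: [-3.141, -0.001, 3.137]
force: [-0.5, 0.3, 0.6]
grip_width: 0.0002
finger_force: 0.0
```

Request:
{"name": "servo_tool", "arguments": {"targets": [[0.01,-0.4,0,0,0,0,-1],[0.01,-0.8,0,0,0,0,-1],[0.01,-0.8,0.2,0,0,0,-1],[0.01,-0.8,0.25,0,0,0,-1],[0.01,-0.8,0.25,0,0,0,-1]]}}

```text
time_s: 9.55
tcp_pos: [0.4569, 0.0611, 0.087]
tcp_rot: [3.141, -0.001, 3.142]
force: [0.3, 0.1, -1.0]
grip_width: 0.0003
finger_force: 0.0
```

Request:
{"name": "servo_tool", "arguments": {"targets": [[0,0,0.05,0,0,0,-1],[0,0,0.1,0,0,0,-1],[0,0,0.13,0,0,0,-1],[0,0,0.16,0,0,0,-1]]}}

```text
time_s: 10.05
tcp_pos: [0.4571, 0.0609, 0.0716]
tcp_rot: [3.141, -0.0, 3.141]
force: [-0.9, 1.0, 2.5]
grip_width: -0.0003
finger_force: 1.1
```

Request:
{"name": "servo_tool", "arguments": {"targets": [[0,0,0.03,0,0,0,-1],[0,0,0.05,0,0,0,-1],[0,0,0.05,0,0,0,-1]]}}

```text
time_s: 10.42
tcp_pos: [0.4567, 0.0605, 0.0658]
tcp_rot: [-3.141, -0.001, 3.141]
force: [0.0, -0.6, 0.0]
grip_width: 0.0
finger_force: 0.0
```

Force dropped to zero, so the handle slipped out from under the finger. I'll lift straight up, clear away and look.

Request:
{"name": "servo_tool", "arguments": {"targets": [[0,0,-0.3,0,0,0,-1],[0,0,-0.8,0,0,0,-1],[0,0,-1,0,0,0,-1],[0,-0.5,-1,0,0,0,-1],[0,-1,-1,0,0,0,-1],[0,-1,-1,0,0,0,-1]]}}

```text
time_s: 11.18
tcp_pos: [0.4572, -0.042, 0.1665]
tcp_rot: [-3.141, 0.001, 3.136]
force: [0.5, 1.1, 0.3]
grip_width: 0.0001
finger_force: 0.0
```

Request:
{"name": "servo_tool", "arguments": {"targets": [[0.5,-0.3,0,0,0,0,-1],[0.9,-0.3,0,0,0,0,-1],[0.9,-0.3,0,0,0,0,-1],[0.9,-0.3,0,0,0,0,-1]]}}

```text
time_s: 11.68
tcp_pos: [0.368, -0.069, 0.1667]
tcp_rot: [-3.141, 0.002, 3.141]
force: [0.6, 0.4, -0.3]
grip_width: 0.0002
finger_force: 0.0
```

```bash
python3 m.py c3
```

```text
top 89 [0.46060805 0.10215527 0.068     ] [0.46056178 0.10211685 0.06844156] q -0.017041850403923392
11.775 [ 0.36846729 -0.06914648  0.16679185] [-0.17270394  0.18437304 -0.63340011]
```

View pics/c3.png

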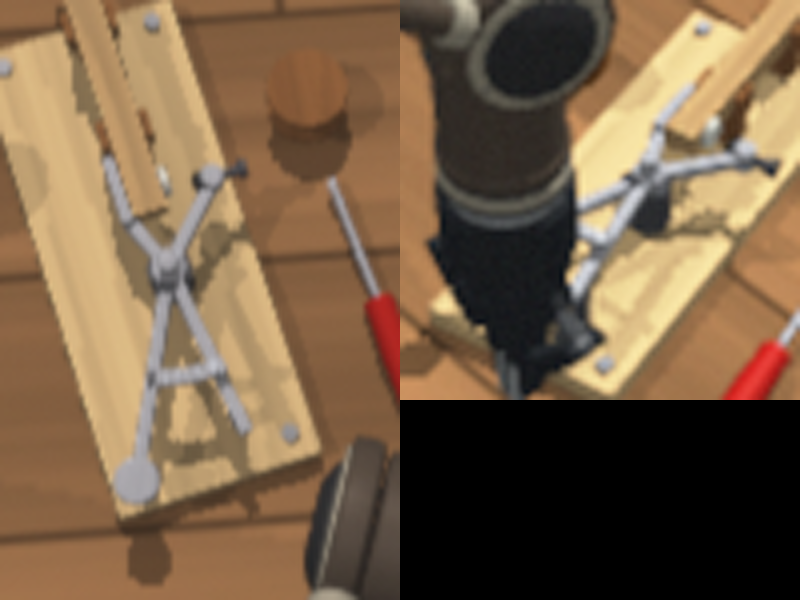

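The handle is fully open (q≈0), and the white head at (163,178) appears flush on the bar. A quick numeric check of the head first.

```bash
python3 - <<'E'
from h import *
c1=env.camera("top");c0=np.load("top0.npz")
R=np.array([[.9694,.2455],[-.2455,.9694]])
for c in(c0,c1):
    h=cv2.cvtColor(c["frame"],cv2.COLOR_BGR2HSV);sub=np.zeros((384,512),bool);sub[155:176,226:240]=1
    v,u=np.nonzero(sub&(h[...,1]<45)&(h[...,2]>150))
    p=np.array([R@(ray(c,a,b,.07)[:2]-[.6064,.0697]) for a,b in zip(u,v)])
    p=p[(abs(p[:,0]-60)>0)&(p[:,0]>.045)&(p[:,0]<.075)&(p[:,1]>-.04)];print(len(p),p.mean(0),p.min(0),p.max(0))
E
```

```text
15 [ 0.06034035 -0.02064187] [ 0.05464834 -0.02546231] [ 0.06749748 -0.01224266]
8 [ 0.06138928 -0.01444103] [ 0.05541314 -0.01664099] [ 0.06737322 -0.01224266]
```

```bash
python3 -c "
from station import env
print(env.close_job())"
```

```text
the job is handed in; nothing more can be done
None
```

The job is done and handed in: the stud was pressed home at about 21 N, the ratchet alone held the handle for about 2 s, and the handle was then released and is fully open, with the stud head still against the wood to within about one 2.4 mm camera pixel.

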